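Set and lock the board gauge stop

ROBOT

A 6-joint arm with a two-finger parallel gripper is mounted at the origin on the work surface. World frame = base frame: x ahead of the robot, y to its left, z up, the work surface at z = 0. Lengths are in mm, angles in rad, forces in N, time in s.
With the tool pointing down it reaches from about 325 to 900 mm from the base axis. Payload 6.1 kg.
Tool frame: the origin (TCP) lies between the finger pads; the fingertips stand 19 mm ahead of it and the grasp point (between the pads) is the TCP; x points along the fingers, z is the direction in which the jaws open and shut, and the axes are right-handed (so a half turn about x gives the same grasp; the last joint's range is limited). The gripper opens to 85 mm and grips with 20 to 120 N. Pads are 22 mm wide; open, the fingers measure 114 mm over their backs; the gripper's body (76 mm by 85 mm) begins 54 mm behind the grasp point. The pads swing forward as they close: fully open they stand 13 mm farther back than shut.
Start: joints at [1.211, 0.22, 1.526, -0, 1.395, -0.126], TCP at [144.796, 607.988, 250.3] pointing down, gripper open.
Joint ranges: [-2.98, 2.98], [-0.91, 2.08], [0.09, 2.57], [-1.24, 4.39], [0.2, 2.65], [-2.68, 2.68]. Speed limits (rad/s): [2.57, 2.57, 3.01, 3.14, 3.14, 3.14].

INTERFACE

Orientations are given as a unit quaternion [x, y, z, w].
In Python, from bench import env gives the robot as it stands.
- The arm moves only by the tool step_arm, never from a script. Its argument "rows" is one flat list of numbers, 4 for each row, row after row: the shift along the tool's x, y, z in cm, then the turn about the tool's x in degrees. A call has 1 to 12 rows; each row shifts and turns the pose as measured when the row begins, along the tool's axes as they then stand; what a row does not reach is not made up. A row lasts 1/8 s, in which the tool goes at most 62.5 mm and 10.7 degrees, less where a joint would pass 70% of its speed; a pose out of reach is approached as far as the arm can. A call is refused whole if a number of a shift passes 6.25 or a number of a turn 10.7, either way. A call with a gripper value outside its range is refused whole. "grip" is the closure, from 0 (fully open) to 1 (shut), set as the call begins (left out, the last holds). The fingers move at their own pace and stop on an object; "grip_force" is the grip in N (left out, the last holds). Time passes only in rows, so rows that do not move let the fingers close. It gives the time, the measured TCP pose, the force and the opening at its end, in the units of the state.
- env.observe(): the state, without advancing time (a new reading comes with each control period).
- env.read_camera(name): name is "side" or "top" or "wrist"; returns a dict with "img" (384x512x3 uint8, red, green, blue), "fovy" (degrees; the focal length in pixels is half the picture's height over the tangent of half this angle, whatever the lens; pixels are square), "cx", "cy" (the principal point, pixels), "distortion" ([k1, k2, p1, p2, k3] as OpenCV has them; the pictures are not rectified), "view" (4x4, takes a point from world to camera coordinates); the wrist camera has in their place "mount" (4x4, takes a point from camera to tool coordinates, whose origin is the TCP and whose axes are the tool frame's). Camera axes: x right, y down, z forward; pixel columns grow to the right and rows downward; lengths in mm; the calibration is good to about 2 mm. A picture is of the moment at which its call begins: read the wrist's pose just before it. There is no depth.
- env.sign_off(): hands the job in, once; it reports no verdict.
The state is a dict: "time": time; "joint_positions": joint angles; "qvel": joint speeds; "joint_efforts": joint torques, N m; "eef_pos": TCP position; "ee_rot": TCP orientation; "contact_force": force on the tool from outside, world axes, zero at the start; "wrist_torque": the same for the moment, N m; "gripper_width": finger opening in mm.
Only numpy, scipy, OpenCV 4.12 (cv2) and the standard library are available. Lean on these libraries where they do the work, as an engineer would, in place of code of your own. Each camera call takes 0.05 s, during which the arm holds its last target.

TASK

On the board gauge that has the pile of grey cover boards on it, slide the stop along its rail until its blade meets the near edge of the boards (touching, or a gap under 15 mm), without shoving the pile out of place. Then lock the stop there by turning the bar knob on top of it a quarter turn clockwise (seen from above) and let go. Leave the stop of the other, empty gauge where it is.

Things in the scene. Friction and masses are not known exactly. Their poses are not given: they have to be found in the camera images.
- stop_grip (a point): Dark steel block with a steel blade on its right, on the rail of the gauge that has the boards. Point: on the axis of the knob on top, at grip height, 85 mm above the table; x along the rail away from the robot, z up; does not turn with the knob. Block and blade tops 55 and 50 mm above the table; their flat front face is 25 mm ahead in +x. Slides with 2 to 5 N when free; may be pulled by its knob.
- clamp (a joint): Turn of that black knob (rad), growing clockwise from above. Grip bar 40 x 14 mm, spanning 63 to 96 mm above the table, on a disc of 20 mm radius. At 0 the bar lies along the rail (stop free), at 1.57 across it (locked). Starts at 0 to 0.2, bites from 0.8, counts as locked above 1.1, ends at 1.9. Takes up to 0.2 N m; stays where left.
- boards_mid (a point): Centre of the loose pile of grey cover boards, one solid block 110 mm (its x, along the rail) by 85 mm by 30 mm high, about 0.3 kg, on the gauge's plywood bed; its top is 45 mm above the table. The near edge, which the stop must meet, is 55 mm from this point in -x.
- spare_stop_grip (a point): The same point on the stop of the other gauge, which is alike but has no boards; that stop is already locked (its bar lies across the rail) and must stay where it is.
Not all that is in view belongs to the job. There is more than one size of the part that bears boards_mid; the job needs the largest.

How it is judged:
By the outcome, as a careful person would: the job done as asked, in the order asked, and still so for the second after the job is handed in, with the robot touching nothing.
It also fails if it takes over 38 s, if anything falls off the work surface, if the arm or the gripper's body presses on something with over 40 N, if the wrist force passes 120 N, or if a joint passes its speed limit or range.

## Working session

There is one attempt and no reset: what is moved stays moved. The work goes in short steps, Python scripts to look and compute and a tool call to move; the robot and the scene stay as the last step left them, time stands still between calls to the robot, and variables do not carry over. Pictures are saved under pics/ and viewed, and the job is handed in when it is done.

Besides the shell and the picture viewer there is one more tool, called after "Emit:" as name(argument=value, ...) on one line, values as JSON. step_arm: Moves the arm, as the interface text tells. Its arguments: {"type":"object","properties":{"rows":{"type":"array","items":{"type":"number"}},"grip":{"type":"number"},"grip_force":{"type":"number"}},"required":["rows"]}

```bash
mkdir -p pics; ls
python3 - <<'E'
from bench import env
import cv2,json,numpy as np
s=env.observe(); print(s)
for n in ("side","top","wrist"):
    c=env.read_camera(n); cv2.imwrite(f"pics/{n}0.png",c["img"][:,:,::-1])
    print(n,{k:(np.round(v,4).tolist() if k!='img' else 0) for k,v in c.items()})
E
```

```text
pics
{'time': 0.0, 'joint_positions': array([ 1.21090293e+00,  2.21222352e-01,  1.52759167e+00,  4.60149054e-06,
        1.39469607e+00, -1.26137067e-01]), 'qvel': array([-0.00071398,  0.0005202 , -0.00033003, -0.00080184,  0.00070695,
       -0.00038588]), 'joint_efforts': array([ 3.74665178e-04, -4.96900105e+01, -3.89399743e+01, -2.76547198e-04,
        1.11670978e-02,  2.99328562e-06]), 'eef_pos': array([144.59785186, 607.470303  , 249.21183023]), 'ee_rot': array([-0.43863077,  0.55547625,  0.43793366,  0.55431335]), 'contact_force': array([-0.05266184,  0.26188908,  0.69432236]), 'wrist_torque': array([0.0038813 , 0.00173503, 0.04820436]), 'gripper_width': 85.19946975917996}
side {'img': 0, 'fovy': 54.7764, 'cx': 251.8932, 'cy': 188.2356, 'distortion': [-0.0669, 0.0, 0.0, 0.0, 0.0], 'view': [[-0.9548, -0.297, 0.0146, 610.8325], [-0.1804, 0.5395, -0.8224, 185.9283], [0.2364, -0.7879, -0.5687, 654.8148], [0.0, 0.0, 0.0, 1.0]]}
top {'img': 0, 'fovy': 47.9405, 'cx': 255.6186, 'cy': 191.4642, 'distortion': [-0.1293, 0.0, 0.0, 0.0, 0.0], 'view': [[0.007, -0.9996, -0.0262, 30.5778], [-0.9801, -0.0016, -0.1987, 644.7758], [0.1986, 0.027, -0.9797, 942.1934], [0.0, 0.0, 0.0, 1.0]]}
wrist {'img': 0, 'fovy': 68.6277, 'cx': 256.823, 'cy': 186.5316, 'distortion': [-0.0069, 0.0, 0.0, 0.0, 0.0], 'mount': [[-0.0002, -0.2632, 0.9648, -124.0264], [-0.0001, -0.9648, -0.2632, 64.5657], [1.0, -0.0001, 0.0002, -1.2329], [0.0, 0.0, 0.0, 1.0]]}
```

View pics/top0.png

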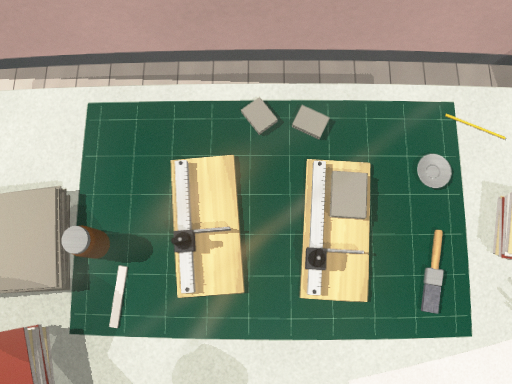

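View pics/side0.png

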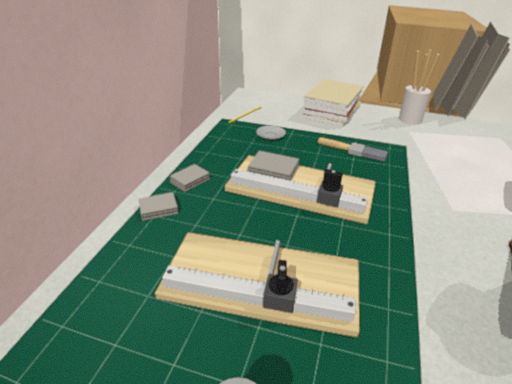

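View pics/wrist0.png

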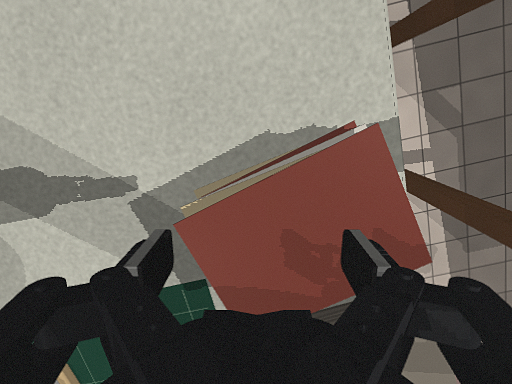

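The top view shows the gauge with boards at right: its knob is near (317,258) and its boards near (349,194). The empty gauge is at left, knob near (183,240). I'll measure in an enlarged crop.

```bash
cat > h.py <<'E'
import numpy as np,cv2
from bench import env
def K(c):
    f=192/np.tan(np.radians(c["fovy"])/2); return np.array([[f,0,c["cx"]],[0,f,c["cy"]],[0,0,1.]])
def view(c,s=None):
    if "view" in c: return np.array(c["view"])
    from scipy.spatial.transform import Rotation as R
    T=np.eye(4);T[:3,:3]=R.from_quat(s["ee_rot"]).as_matrix();T[:3,3]=s["eef_pos"]
    return np.linalg.inv(T@np.array(c["mount"]))
def plane(c,uv,z,V=None):
    V=view(c) if V is None else V
    uv=np.array(uv,float).reshape(-1,1,2)
    n=cv2.undistortPoints(uv,K(c),np.array(c["distortion"])).reshape(-1,2)
    d=np.c_[n,np.ones(len(n))]@V[:3,:3]; o=-V[:3,:3].T@V[:3,3]
    return o+d*((z-o[2])/d[:,2])[:,None]
def proj(c,P,V=None):
    V=view(c) if V is None else V
    r,_=cv2.Rodrigues(V[:3,:3]); return cv2.projectPoints(np.array(P,float).reshape(-1,1,3),r,V[:3,3],K(c),np.array(c["distortion"]))[0].reshape(-1,2)
E
python3 - <<'E'
from h import *
c=env.read_camera("top"); im=c["img"][:,:,::-1]
cv2.imwrite("pics/topz.png",cv2.resize(im[150:310,290:390],None,fx=3.7,fy=3.7,interpolation=cv2.INTER_CUBIC))
s=env.read_camera("side"); im=s["img"][:,:,::-1]
cv2.imwrite("pics/sidez.png",cv2.resize(im[140:225,215:385],None,fx=4.5,fy=4.5,interpolation=cv2.INTER_CUBIC))
E
```

```text
(no output)
```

View pics/topz.png

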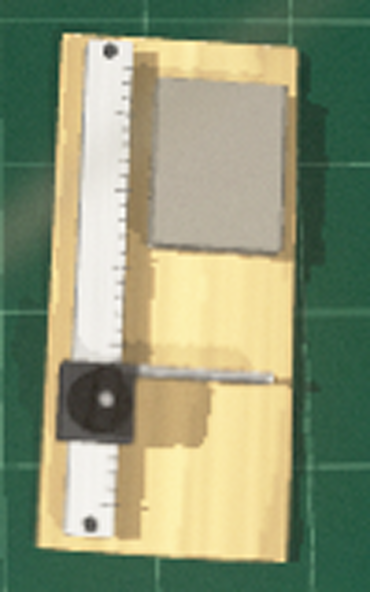

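View pics/sidez.png

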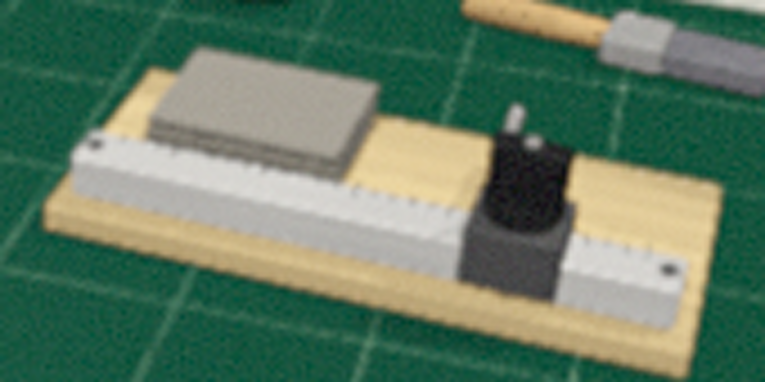

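Run:
```python
from h import *
c=env.read_camera("top")
q=lambda p,z:plane(c,np.array(p)/3.7+[290-.35,150-.35],z)
b=q([(155,78),(287,85),(281,249),(150,244)],45); print("boards",b.round(1),b.mean(0).round(1), np.linalg.norm(b-np.roll(b,-1,0),axis=1))
k=q([(60,363),(134,364),(133,441),(57,438)],55); print("block",k.round(1),k.mean(0).round(1),np.linalg.norm(k-np.roll(k,-1,0),axis=1))
bl=q([(138,366),(273,374)],50); print("blade",bl.round(1))
r=q([(110,50),(90,524)],40); print("rail",r.round(1))
d=r[0]-r[1]; print("rail yaw",np.arctan2(d[1],d[0]))
e=q([(62,35),(36,547),(298,47),(286,561)],15); print("bed",e.round(1), [np.arctan2(*(e[i]-e[i+1])[[1,0]]) for i in (0,2)])
sp=plane(c,[(183,240)],85);print(sp)
s=env.read_camera("side")
print("side knob",proj(s,[[*k.mean(0)[:2],96]]),(proj(s,[[*k.mean(0)[:2],96]])-[215,140])*4.5)
m=(s["img"][140:225,215:385].max(2)<45)
ys,xs=np.nonzero(m);print(xs.min()+215,xs.max()+215,ys.min()+140,ys.max()+140)
```

```text
boards [[ 699.8 -148.2   45. ]
 [ 695.4 -234.4   45. ]
 [ 587.9 -225.8   45. ]
 [ 591.1 -142.    45. ]] [ 643.6 -187.6   45. ] [ 86.33092008 107.91242558  83.89554117 108.94764666]
block [[ 514.9  -82.8   55. ]
 [ 514.3 -128.8   55. ]
 [ 466.9 -127.3   55. ]
 [ 468.7  -80.4   55. ]] [ 491.2 -104.8   55. ] [46.03731931 47.4649476  46.9439408  46.26496973]
blade [[ 513.4 -131.9   50. ]
 [ 508.2 -216.7   50. ]]
rail [[ 720.  -120.    40. ]
 [ 416.  -101.7   40. ]]
rail yaw -0.06008425023700863
bed [[ 737.1  -91.    15. ]
 [ 400.8  -69.9   15. ]
 [ 729.3 -250.3   15. ]
 [ 391.4 -229.3   15. ]] [np.float64(-0.06285966378188179), np.float64(-0.06213605238881991)]
[[528.59075434 195.9690007   85.        ]]
side knob [[332.51812456 170.58748257]] [[528.83156054 137.64367158]]
323 341 170 190
```

```bash
cat >> h.py <<'E'
from scipy.spatial.transform import Rotation as R
YAW=-0.062
def rel(target,zdir_yaw=None,verbose=True):
    s=env.observe(); M=R.from_quat(s["ee_rot"]).as_matrix(); p=np.array(s["eef_pos"])
    print("t",round(s["time"],2),"p",p.round(1),"toolx",M[:,0].round(3),"zyaw deg",np.degrees(np.arctan2(M[1,2],M[0,2])).round(1),"w",round(s["gripper_width"],1),"F",s["contact_force"].round(1),"J",s["joint_positions"].round(2))
    if target is not None: print("shift cm tool",(M.T@(np.array(target)-p)/10).round(2))
    return s,M
E
python3 - <<'E'
from h import *
s,M=rel([491,-105,160]); print(M.round(3))
E
```

```text
t 0.35 p [144.8 607.9 250.1] toolx [-0. -0. -1.] zyaw deg 76.6 w 85.3 F [ 0.2 -0.1  0.3] J [ 1.21  0.22  1.53  0.    1.39 -0.13]
shift cm tool [  9.03 -50.2  -61.32]
[[-0.    -0.973  0.232]
 [-0.     0.232  0.973]
 [-1.     0.    -0.   ]]
```

Emit:
step_arm(rows=[0,-3.8,-4.6,-1,0,-3.8,-4.6,0,0,-3.8,-4.6,0,0,-3.8,-4.6,0,0,-3.8,-4.6,0,0,-3.8,-4.6,0,0,-3.8,-4.6,0,0,-3.8,-4.6,0,0,-3.8,-4.6,0,0,-3.8,-4.6,0], grip=0)

```text
time: 1.6
eef_pos: [424.0, 64.8, 251.5]
ee_rot: [-0.447, 0.546, 0.444, 0.552]
contact_force: [1.0, 0.1, 0.1]
gripper_width: 85.4
```

Run:
```python
from h import *
rel([491,-105,160])
```

```text
t 1.6 p [424.   64.8 251.5] toolx [ 0.009  0.002 -1.   ] zyaw deg 78.1 w 85.4 F [1.  0.1 0.1] J [-0.03 -0.28  2.01  0.    1.4  -1.4 ]
shift cm tool [  9.18  -9.97 -15.27]
```

Emit:
step_arm(rows=[0.8,-3.0,-4.6,-4,0.8,-3.2,-4.4,-4,1,-2.4,-4.0,0,1,-1.0,-1.8,0,0,0,0,0])

```text
time: 2.22
eef_pos: [503.4, -104.7, 216.6]
ee_rot: [-0.485, 0.514, 0.479, 0.521]
contact_force: [0.6, 0.5, 1.0]
gripper_width: 85.6
```

Run:
```python
from h import *
s,M=rel([491,-105,160])
c=env.read_camera("wrist"); cv2.imwrite("pics/w1.png",c["img"][:,:,::-1])
print(proj(c,[[491,-105,96],[491,-105,55]],view(c,s)))
```

```text
t 2.23 p [ 503.4 -104.7  216.6] toolx [ 0.013  0.001 -1.   ] zyaw deg 86.0 w 85.6 F [0.6 0.5 1. ] J [-0.36 -0.03  1.86  0.01  1.3  -1.86]
shift cm tool [ 5.64  1.31 -0.13]
[[256.91873807 169.29362038]
 [256.83673542 160.63113191]]
```

View pics/w1.png

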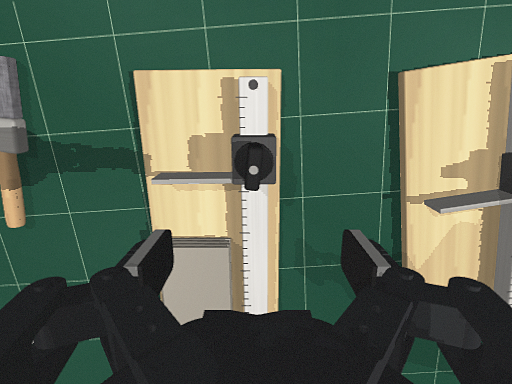

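Run:
```python
from h import *
c=cv2.imread("pics/w1.png"); cv2.imwrite("pics/w1z.png",cv2.resize(np.clip(c[125:260,140:300].astype(float)*1.8,0,255).astype('uint8'),None,fx=4.4,fy=4.4,interpolation=cv2.INTER_CUBIC))
```

```text
(no output)
```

View pics/w1z.png

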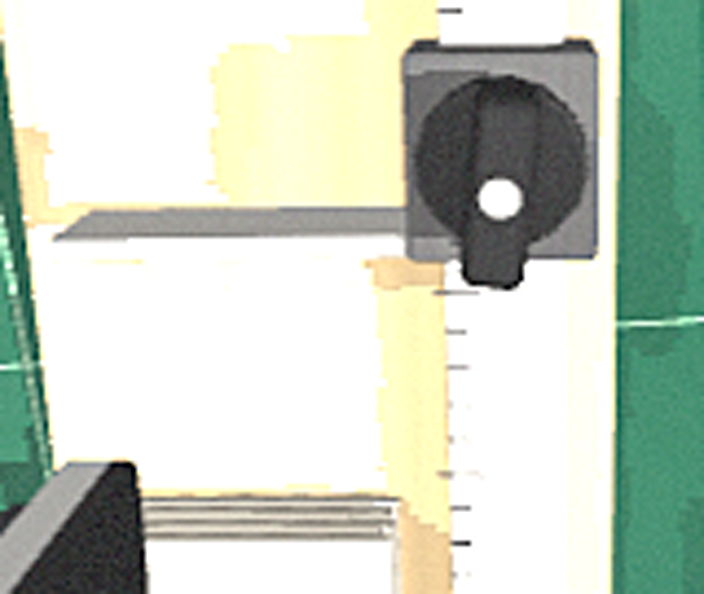

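Run:
```python
from h import *
s,M=rel(None); c=env.read_camera("wrist"); V=view(c,s)
q=lambda p,z:plane(c,np.array(p)/4.4+[140-.4,125-.4],z,V)
d=np.array([np.cos(YAW),np.sin(YAW),0]); n=np.array([-d[1],d[0],0])
def sh(name,p,z):
    P=q(p,z); print(name,P.round(1).tolist(),"along",(P@d).round(1),"across",(P@n).round(1)); return P
k=sh("block",[(405,55),(597,55),(597,258),(405,258)],55);print(k.mean(0), k.mean(0)@d)
b=sh("bar",[(480,90),(463,280),(538,90),(524,280),(493,286)],96)
for i in (0,2): v=b[i+1]-b[i]; print(np.degrees(np.arctan2(v[1],v[0])))
sh("blade",[(55,240),(400,238)],50)
sh("boardtop",[(150,538),(395,538)],45)
sh("boardbot",[(150,497),(395,496)],15)
e=sh("bed",[(6,10),(50,440)],15); e=sh("rail",[(438,10),(452,590)],40);v=e[1]-e[0];print(np.degrees(np.arctan2(v[1],v[0])))
```

```text
t 2.27 p [ 503.4 -104.   217.1] toolx [ 0.014  0.001 -1.   ] zyaw deg 86.0 w 85.2 F [-0.1 -0.9 -1.1] J [-0.36 -0.03  1.86  0.01  1.3  -1.86]
block [[465.5, -128.0, 55.0], [468.6, -84.2, 55.0], [516.6, -86.7, 55.0], [513.4, -132.5, 55.0]] along [472.6 472.9 521.  520.6] across [ -98.9  -55.   -54.5 -100.4]
[ 491.01872683 -107.8418632    55.        ] 496.7572038277078
bar [[469.3, -110.0, 96.0], [507.9, -116.5, 96.0], [470.1, -98.6, 96.0], [508.8, -104.0, 96.0], [509.6, -110.4, 96.0]] along [475.2 514.1 475.3 514.2 515.5] across [-80.7 -84.8 -69.3 -72.3 -78.7]
-9.54696073184066
-7.913164702982898
blade [[504.3, -217.2, 50.0], [509.6, -133.8, 50.0]] along [516.8 516.9] across [-185.5 -101.9]
boardtop [[587.9, -208.1, 45.0], [592.4, -143.4, 45.0]] along [599.6 600.1] across [-171.3 -106.5]
boardbot [[590.2, -217.0, 15.0], [594.8, -146.4, 15.0]] along [602.5 602.7] across [-180.  -109.3]
bed [[450.9, -233.3, 15.0], [570.5, -242.7, 15.0]] along [464.5 584.5] across [-204.9 -206.9]
rail [[457.0, -120.5, 40.0], [611.7, -130.2, 40.0]] along [463.6 618.6] across [-92. -92.]
-3.5594017188569964
```

Emit:
step_arm(rows=[2,0.8,-0.2,4.5,3,0.3,0,0,2,0,0,0,0,0,0,0])

```text
time: 2.82
eef_pos: [493.8, -99.7, 149.5]
ee_rot: [-0.467, 0.529, 0.458, 0.54]
contact_force: [-0.2, 0.8, 0.5]
gripper_width: 85.5
```

Run:
```python
from h import *
rel([491,-107,86])
```

```text
t 2.83 p [493.8 -99.7 149.5] toolx [ 0.02 -0.   -1.  ] zyaw deg 81.8 w 85.5 F [-0.2  0.8  0.5] J [-0.36  0.01  1.95  0.01  1.16 -1.79]
shift cm tool [ 6.34  0.3  -0.78]
```

Emit:
step_arm(rows=[1.5,0.2,-0.8,0,2,0.0,0,0,1.5,0,0,0,0,0,0,0])

```text
time: 3.32
eef_pos: [493.3, -107.7, 100.5]
ee_rot: [-0.47, 0.528, 0.457, 0.54]
contact_force: [-0.6, -0.2, 0.2]
gripper_width: 85.5
```

Run:
```python
from h import *
rel([491,-107,86])
c=env.read_camera("wrist"); cv2.imwrite("pics/w2.png",c["img"][:,:,::-1])
```

```text
t 3.33 p [ 493.3 -107.7  100.5] toolx [ 0.025 -0.002 -1.   ] zyaw deg 81.9 w 85.5 F [-0.6 -0.2  0.2] J [-0.38  0.08  1.98  0.01  1.05 -1.81]
shift cm tool [1.44 0.28 0.04]
```

View pics/w2.png

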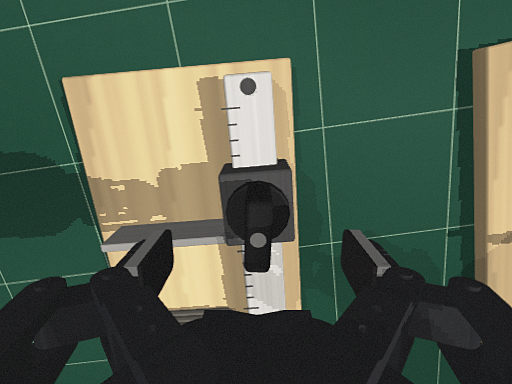

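The wrist view shows the bar, centred near (257,235), upright between the pads at columns 170 and 345. I'll go down and close.

Emit:
step_arm(rows=[1.0,0.2,0,0,0.4,0,0,0,0,0,0,0])

```text
time: 3.75
eef_pos: [493.1, -108.2, 87.7]
ee_rot: [-0.471, 0.527, 0.456, 0.541]
contact_force: [-1.0, -0.0, 0.3]
gripper_width: 85.6
```

Emit:
step_arm(rows=[0,0,0,0,0,0,0,0,0,0,0,0,0,0,0,0,0,0,0,0,0,0,0,0], grip=1, grip_force=40)

```text
time: 4.5
eef_pos: [493.8, -107.6, 88.6]
ee_rot: [-0.471, 0.527, 0.456, 0.541]
contact_force: [-1.2, 0.4, 0.1]
gripper_width: 13.3
```

Run:
```python
from h import *
s,M=rel(None); print(s["wrist_torque"])
d=np.array([np.cos(YAW),np.sin(YAW),0]);print("along",s["eef_pos"]@d); print("70mm along rail in tool cm",M.T@d*7)
```

```text
t 4.5 p [ 493.8 -107.6   88.6] toolx [ 0.03  -0.003 -1.   ] zyaw deg 81.9 w 13.3 F [-1.2  0.4  0.1] J [-0.38  0.1   1.99  0.01  1.02 -1.81]
[-0.00943547  0.11839886 -0.08337615]
along 499.5552246051674
70mm along rail in tool cm [ 0.2118688  -6.97484255  0.55378974]
```

Emit:
step_arm(rows=[0.03,-1.0,0.08,0,0.03,-1.0,0.08,0,0.03,-1.0,0.08,0,0,0,0,0])

```text
time: 5.0
eef_pos: [526.2, -109.6, 88.6]
ee_rot: [-0.471, 0.527, 0.456, 0.541]
contact_force: [2.0, 1.9, -0.4]
gripper_width: 13.2
```

Run:
```python
from h import *
s,M=rel(None); print(s["wrist_torque"])
d=np.array([np.cos(YAW),np.sin(YAW),0]);n=np.array([-d[1],d[0],0]);print("along",s["eef_pos"]@d,s["eef_pos"]@n)
```

```text
t 5.0 p [ 526.2 -109.6   88.6] toolx [ 0.03  -0.003 -1.   ] zyaw deg 81.9 w 13.2 F [ 2.   1.9 -0.4] J [-0.36  0.17  1.91  0.01  1.03 -1.79]
[ 0.03661203 -0.22750249 -0.06002784]
along 532.0050364494439 -76.73550087981393
```

Emit:
step_arm(rows=[0.03,-1.0,0.08,0,0.03,-1.0,0.08,0,0.03,-1.0,0.08,0,0,-0.3,0,0,0,0,0,0])

```text
time: 5.62
eef_pos: [561.3, -111.7, 88.6]
ee_rot: [-0.471, 0.527, 0.456, 0.541]
contact_force: [-1.2, 1.7, 2.5]
gripper_width: 13.3
```

Run:
```python
from h import *
s,M=rel(None); print(s["wrist_torque"])
d=np.array([np.cos(YAW),np.sin(YAW),0]);n=np.array([-d[1],d[0],0]);print("along",s["eef_pos"]@d,s["eef_pos"]@n)
for nme,(x0,x1,y0,y1) in dict(top=(290,390,150,310),wrist=(0,512,0,384),side=(215,385,120,225)).items():
    c=env.read_camera(nme)["img"][:,:,::-1]; f=min(590/(y1-y0),790/(x1-x0),4)
    cv2.imwrite(f"pics/{nme}3.png",cv2.resize(c[y0:y1,x0:x1],None,fx=f,fy=f,interpolation=cv2.INTER_CUBIC)); print(nme,f)
```

```text
t 5.62 p [ 561.3 -111.7   88.6] toolx [ 0.029 -0.002 -1.   ] zyaw deg 81.9 w 13.3 F [-1.2  1.7  2.5] J [-0.34  0.25  1.82  0.01  1.05 -1.77]
[ 0.10984649  0.1944208  -0.09332451]
along 567.1304193539626 -76.73077179319624
top 3.6875
wrist 1.5364583333333333
side 4
```

View pics/top3.png

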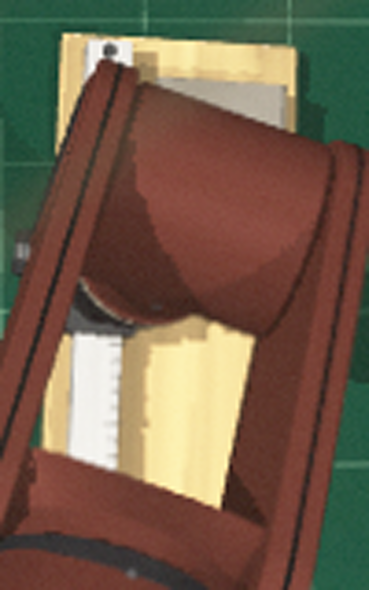

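View pics/side3.png

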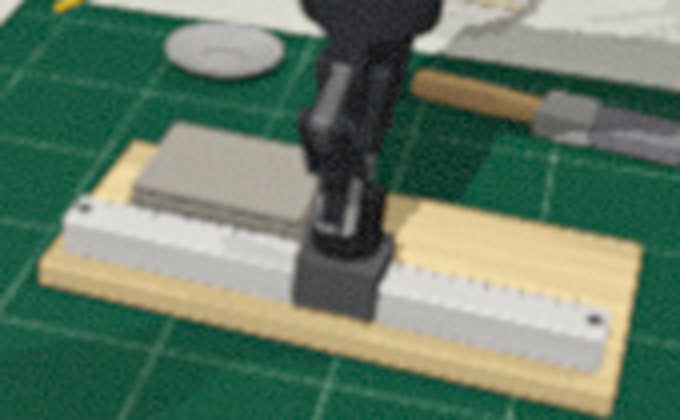

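View pics/wrist3.png

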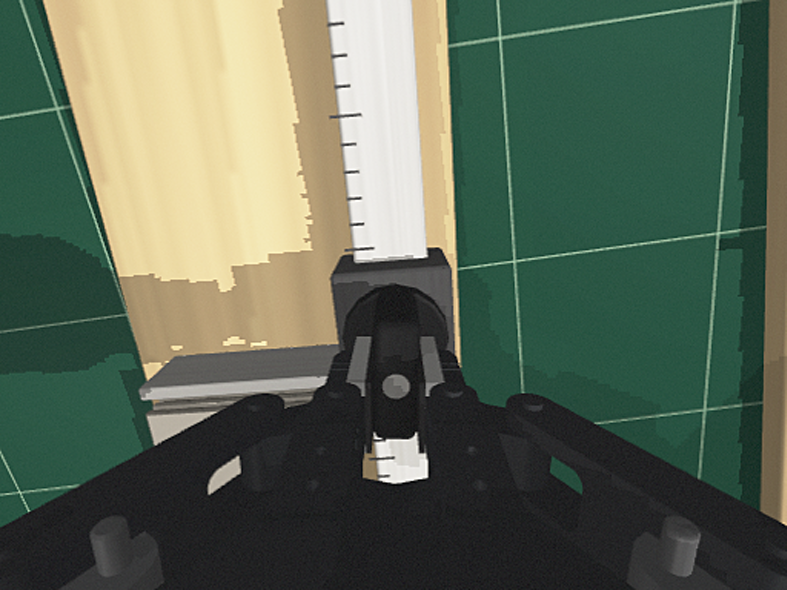

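Run:
```python
from h import *
s=env.observe(); c=env.read_camera("wrist"); V=view(c,s); im=c["img"][:,:,::-1]
d=np.array([np.cos(YAW),np.sin(YAW),0])
x0,x1,y0,y1=80,240,215,310
cv2.imwrite("pics/w4z.png",cv2.resize(np.clip(im[y0:y1,x0:x1]*1.3,0,255).astype('uint8'),None,fx=4.8,fy=4.8,interpolation=cv2.INTER_CUBIC))
q=lambda p,z:plane(c,np.array(p)/1.5365-.2,z,V)
for nm,p,z in (("blade front top",[(145,399),(250,389)],50),("board top",[(153,416),(240,408)],45)):
    P=q(p,z); print(nm,P.round(1).tolist(),(P@d).round(1))
```

```text
blade front top [[576.0, -221.8, 50.0], [577.5, -176.7, 50.0]] [588.6 587.4]
board top [[587.3, -224.6, 45.0], [588.7, -185.5, 45.0]] [600.1 599.1]
```

View pics/w4z.png

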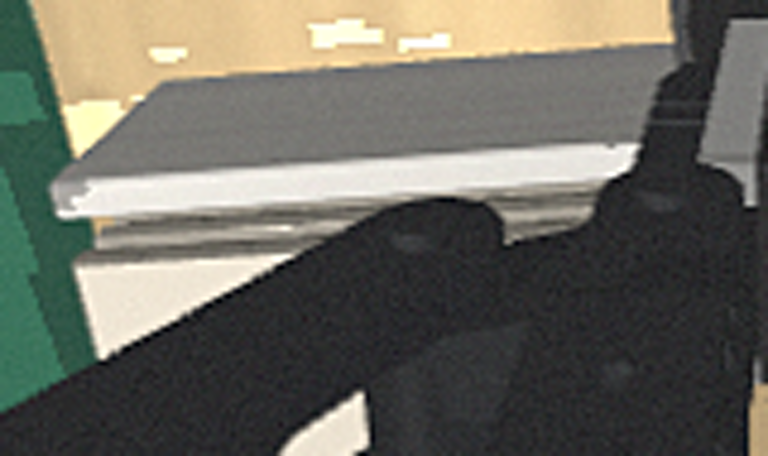

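The blade front (about 588 along the rail) is about 11 mm short of the boards (600). I'll move 7 mm more.

Emit:
step_arm(rows=[0,-0.4,0.03,0,0,-0.3,0.03,0,0,0,0,0])

```text
time: 6.2
eef_pos: [567.8, -112.1, 88.6]
ee_rot: [-0.471, 0.527, 0.456, 0.541]
contact_force: [0.7, 2.1, 0.5]
gripper_width: 13.1
```

Run:
```python
from h import *
s,M=rel(None); c=env.read_camera("wrist"); V=view(c,s); im=c["img"][:,:,::-1]
d=np.array([np.cos(YAW),np.sin(YAW),0]); print(s["eef_pos"]@d)
x0,x1,y0,y1=80,240,215,310
cv2.imwrite("pics/w5z.png",cv2.resize(np.clip(im[y0:y1,x0:x1]*1.3,0,255).astype('uint8'),None,fx=4.8,fy=4.8,interpolation=cv2.INTER_CUBIC))
```

```text
t 6.2 p [ 567.8 -112.1   88.6] toolx [ 0.029 -0.002 -1.   ] zyaw deg 81.9 w 13.1 F [0.7 2.1 0.5] J [-0.34  0.26  1.8   0.01  1.05 -1.77]
573.6523214685295
```

View pics/w5z.png

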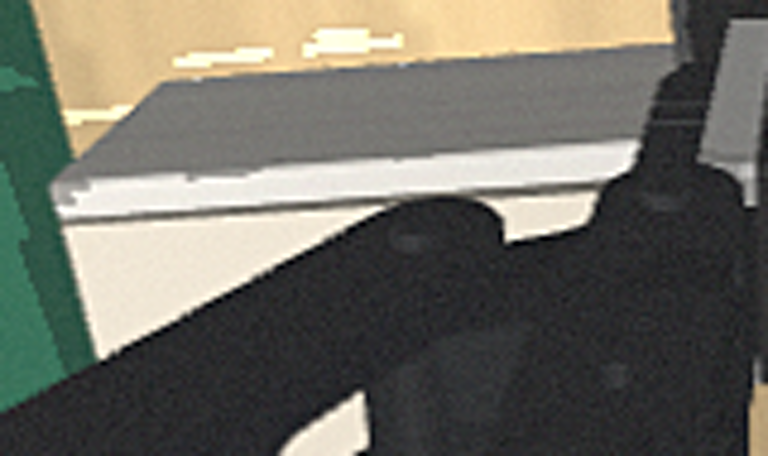

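Run:
```python
from h import *
s,M=rel(None); c=env.read_camera("wrist"); V=view(c,s); im=c["img"]
cv2.imwrite("pics/w6z.png",cv2.resize(np.clip(im[150:310,200:320,::-1]*1.5,0,255).astype('uint8'),None,fx=3.6,fy=3.6,interpolation=cv2.INTER_CUBIC))
m=im[235:270,240:275].astype(int).min(2)>90; y,x=np.nonzero(m); print(x.mean()+240,y.mean()+235,len(x))
for z in (96,98,100): print(plane(c,[(x.mean()+240,y.mean()+235)],z,V))
```

```text
t 6.25 p [ 567.8 -112.1   88.6] toolx [ 0.029 -0.002 -1.   ] zyaw deg 81.9 w 13.3 F [-0.   1.6  0.3] J [-0.34  0.26  1.8   0.01  1.05 -1.77]
257.1387559808612 250.99043062200957 209
[[ 565.15200762 -113.01838736   96.        ]]
[[ 564.01631536 -112.86292183   98.        ]]
[[ 562.8806231 -112.7074563  100.       ]]
```

View pics/w6z.png

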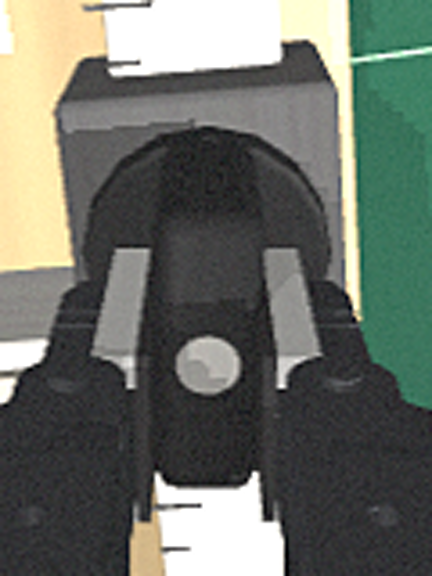

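The centre screw shows the knob axis about 2.8 mm behind the TCP. I'll add a small sideways shift so the turn goes about the knob's axis.

Emit:
step_arm(rows=[0,0,-0.05,10,0,0,-0.05,10,0,0,-0.05,10,0,0,-0.05,10])

```text
time: 6.8
eef_pos: [566.1, -115.3, 88.6]
ee_rot: [-0.252, 0.654, 0.241, 0.671]
contact_force: [-1.7, 1.6, 2.3]
gripper_width: 13.2
```

Run:
```python
from h import *
s,M=rel(None); print(s["wrist_torque"])
```

```text
t 6.8 p [ 566.1 -115.3   88.6] toolx [ 0.027 -0.006 -1.   ] zyaw deg 40.8 w 13.2 F [-1.7  1.6  2.3] J [-0.34  0.26  1.8   0.    1.05 -1.05]
[-0.28454399  0.45203036  0.15770416]
```

Emit:
step_arm(rows=[0,0,-0.05,10,0,0,-0.05,10,0,0,-0.05,10,0,0,-0.05,10,0,0,0,5,0,0,0,0])

```text
time: 7.55
eef_pos: [562.2, -116.3, 88.6]
ee_rot: [0.031, 0.699, -0.036, 0.714]
contact_force: [1.4, 1.5, 0.5]
gripper_width: 13.2
```

Run:
```python
from h import *
s,M=rel(None); print(s["wrist_torque"]); d=np.array([np.cos(YAW),np.sin(YAW),0]); print(s["eef_pos"]@d)
c=env.read_camera("wrist"); cv2.imwrite("pics/w7.png",c["img"][:,:,::-1])
```

```text
t 7.55 p [ 562.2 -116.3   88.6] toolx [ 0.021 -0.008 -1.   ] zyaw deg -5.4 w 13.2 F [1.4 1.5 0.5] J [-0.34  0.26  1.81 -0.    1.05 -0.25]
[-0.21519082  0.39694962 -0.02796878]
568.2926634253243
```

View pics/w7.png

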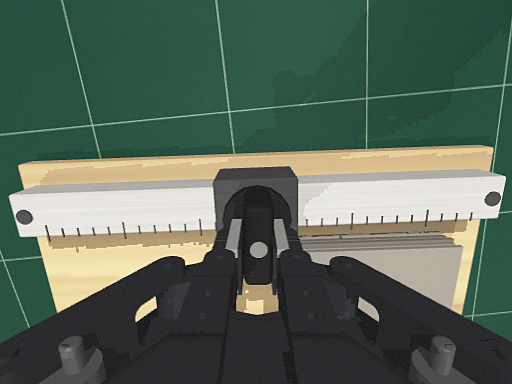

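The bar now lies across the rail. I'll let go and rise.

Emit:
step_arm(rows=[0,0,0,0,0,0,0,0,0,0,0,0,0,0,0,0,0,0,0,0], grip=0)

```text
time: 8.22
eef_pos: [562.4, -117.2, 88.5]
ee_rot: [0.03, 0.698, -0.035, 0.714]
contact_force: [0.2, -0.0, 0.6]
gripper_width: 85.1
```

Emit:
step_arm(rows=[-2,0,0,0,-3,0,0,0,-4,0,0,0,-4,0,0,0,-3,4,0,0,0,6,0,0,0,4,0,0,0,0,0,0])

```text
time: 9.22
eef_pos: [573.8, 26.6, 266.0]
ee_rot: [0.03, 0.694, -0.036, 0.719]
contact_force: [0.2, -0.6, 0.8]
gripper_width: 85.3
```

Run:
```python
from h import *
s,M=rel(None)
c=env.read_camera("top"); cv2.imwrite("pics/top8.png",c["img"][:,:,::-1])
x0,x1,y0,y1=290,390,150,310
cv2.imwrite("pics/top8z.png",cv2.resize(c["img"][y0:y1,x0:x1,::-1],None,fx=3.7,fy=3.7,interpolation=cv2.INTER_CUBIC))
c=env.read_camera("wrist"); cv2.imwrite("pics/w8.png",c["img"][:,:,::-1])
c=env.read_camera("side"); cv2.imwrite("pics/s8.png",cv2.resize(c["img"][120:225,215:385,::-1],None,fx=4.5,fy=4.5))
```

```text
t 9.22 p [573.8  26.6 266. ] toolx [ 0.035 -0.01  -0.999] zyaw deg -5.4 w 85.3 F [ 0.2 -0.6  0.8] J [-0.09  0.06  1.67 -0.01  1.37  0.01]
```

View pics/top8.png

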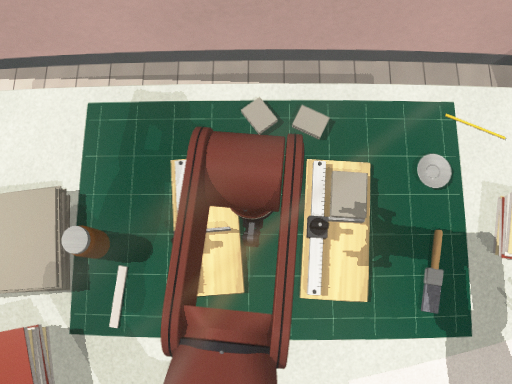

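View pics/w8.png

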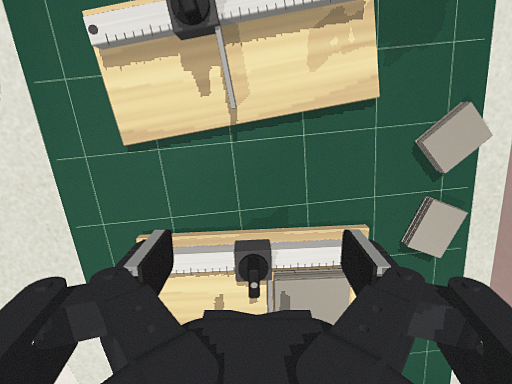

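View pics/s8.png

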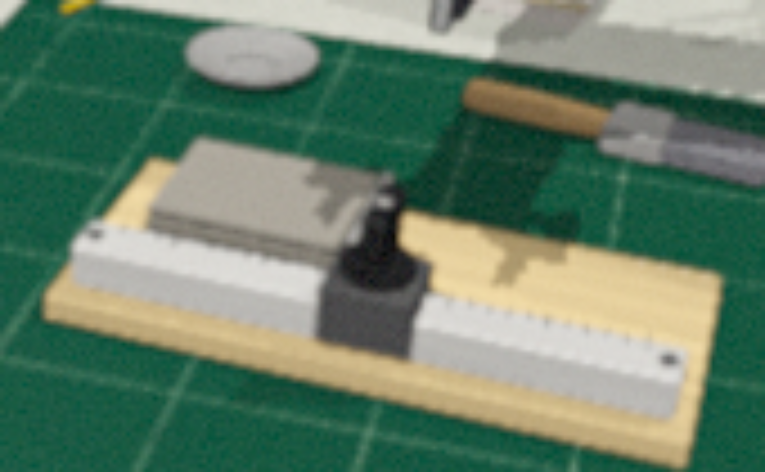

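The top view shows the stop near (318,227) with its blade close to the boards' edge near row 220. The wrist view shows the bar across the rail. Now I'll measure the gap in the top crop.

View pics/top8z.png

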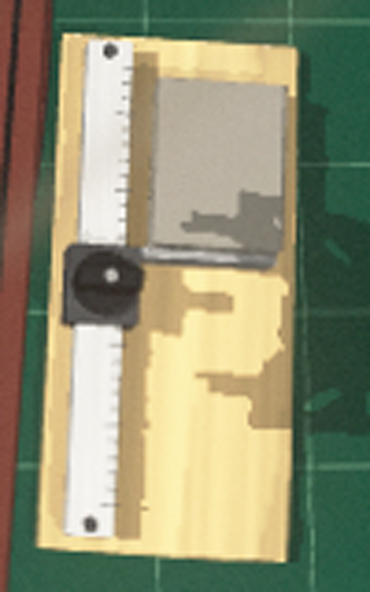

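Run:
```python
import cv2
c=cv2.imread("pics/w8.png"); cv2.imwrite("pics/w8z.png",cv2.resize(c[225:320,130:380],None,fx=3.2,fy=3.2,interpolation=cv2.INTER_CUBIC))
```

```text
(no output)
```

View pics/w8z.png

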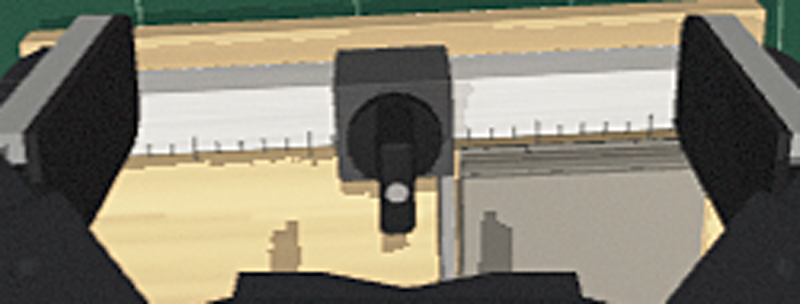

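Run:
```python
from h import *
s,M=rel(None);c=env.read_camera("wrist");V=view(c,s);d=np.array([np.cos(YAW),np.sin(YAW),0])
q=lambda p,z:plane(c,np.array(p)/3.2+[130-.35,225-.35],z,V)
print("blade front",q([(456,190),(457,270)],50)@d,"board",q([(463,185),(463,270)],45)@d)
b=q([(382,150),(382,225),(415,150),(415,225)],96)
for i in(0,2): v=b[i+1]-b[i]; print("bar yaw",np.degrees(np.arctan2(v[1],v[0])))
t=env.read_camera("top"); q=lambda p,z:plane(t,np.array(p)/3.7+[290-.35,150-.35],z)
print("top: block front",q([(66,245),(140,247)],55)@d,"board far/near",q([(160,78),(285,85)],45)@d,q([(160,246),(270,252)],45)@d)
```

```text
t 9.38 p [573.5  23.5 264.7] toolx [ 0.033 -0.011 -0.999] zyaw deg -5.6 w 85.5 F [ 0.1 -0.7 -0.1] J [-0.09  0.06  1.67 -0.01  1.37  0.01]
blade front [595.4132808  595.02144348] board [598.91181109 598.10373366]
bar yaw -96.01489081317324
bar yaw -95.43895678425373
top: block front [593.22592833 594.8957598 ] board far/near [707.89678701 708.5321951 ] [597.85533912 598.36079615]
```

Run:
```python
from bench import env
print(env.sign_off())
```

```text
the job is handed in; nothing more can be done
None
```

The stop on the gauge with the boards is at the near edge of the pile and locked, and the job is handed in. I pulled it about 75 mm along the rail by its knob, turned the knob clockwise until its bar lay across the rail, let go and moved the arm clear.

My last checks, at about 9.4 s of the 38 s:
- **Gap:** the wrist camera put the blade about 3 to 4 mm from the boards. The top camera gave about 3 to 5 mm, so the two agree to within the 2 mm calibration.
- **Lock:** the bar sits about 1.6 rad from the rail direction, above the 1.1 that counts as locked and short of the 1.9 end stop.
- **Boards:** the near edge read 598 to 599 mm along the rail, against 599 to 600 mm before the move. That is within measuring error, so I saw no sign that the pile moved.
- **Other gauge:** I did not touch it. I took no second measurement of its stop, and the arm partly hid it in the last top picture.
- **Forces:** the contact force stayed at or below about 4 N in every reading I took.

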